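# Push a used culture dish under the spring lid of the discard box

### The arm

A 6-joint arm with a two-finger parallel gripper is mounted at the origin on the work surface. World frame = base frame: x ahead of the robot, y to its left, z up, the work surface at z = 0. Lengths are in m, angles in rad, forces in N, time in s.
With the tool pointing down it reaches from about 0.25 to 0.725 m from the base axis. Payload 4 kg.
Tool frame: the origin (TCP) lies on the centre line of the jaws, within the pads' length; the fingertips stand 11 mm ahead of it and the grasp point (between the pads) lies 8 mm behind it (bot.nose_length is the distance from the TCP to the fingertips, in m); z points along the fingers, y is the direction in which the jaws open and shut (so a half turn about z gives the same grasp; the last joint's range is limited). The gripper opens to 85 mm and grips with 20 to 120 N. Pads are 22 mm wide; open, the fingers measure 114 mm over their backs; the gripper's body (76 mm by 85 mm) begins 54 mm behind the grasp point. The pads swing forward as they close: fully open they stand 13 mm farther back than shut.
Start: joints at [-1.271, 0.241, 0.005, 1.335, 0, 1.571], TCP at [0.148, -0.478, 0.242] pointing down, gripper open.
Joint ranges: [-2.72, 2.72], [-1.05, 1.87], [-1.09, 1.28], [-1.99, 2.15], [-1.42, 1.44], [-3.14, 3.14]. Speed limits (rad/s): [2.79, 2.79, 3.14, 3.14, 3.14, 3.14].

### API

Orientations are given as a unit quaternion [x, y, z, w].
In Python, from workcell import bot gives the robot as it stands.
- The arm moves only by the tool play_rows, never from a script. Its argument "plan" is one flat list of numbers, 6 for each row, row after row: the shift along the tool's x, y, z in mm, then the turn, a rotation vector about the tool's x, y, z in rad. A call has 1 to 20 rows; each row shifts and turns the commanded pose from where the row before left it, along the tool's axes as they then stand; what a row does not reach is not made up. A row lasts 1/8 s, in which the tool goes at most 62.5 mm and 10.7 degrees, less where a joint would pass 70% of its speed; a pose out of reach is approached as far as the arm can. A call with a gripper value outside its range is refused whole. "hand" is the opening in per cent of the stroke, from 0 (shut) to 100 (fully open), set as the call begins (left out, the last holds). The fingers move at their own pace and stop on an object; the grip force is fixed at half the most. Time passes only in rows, so rows that do not move let the fingers close. It gives the time, the measured TCP pose, the force and the opening at its end, in the units of the state.
- bot.get_obs(): the state, without advancing time (a new reading comes with each control period).
- bot.camera(name): name is "side" or "top" or "wrist"; returns a dict with "frame" (384x512x3 uint8, blue, green, red), "range_z" (384x512 float32, m along the optical axis (not along the pixel's ray), 0 where there is no reading), "K" (3x3 intrinsics, pixels), "dist" ([k1, k2, p1, p2, k3] as OpenCV has them; the pictures are not rectified), "cam_to_world" (4x4, takes a point from camera to world coordinates). Camera axes: x right, y down, z forward; pixel columns grow to the right and rows downward; lengths in m; the calibration is good to about 2 mm. A picture is of the moment at which its call begins.
- bot.job_done(): hands the job in, once; it reports no verdict.
Trained networks look in the newest picture that a camera, given by its name, has taken for a name from the list of things; names that differ only in an ending like _2 or _b are one class to them, and where a whole thing is asked for, a point or a joint stands for the part that bears it (a point fixed in the world has none). Each returns a list of dicts, best first, with "p" (0 to 1); they miss things now and then, are a little off and sometimes report something else, mostly with a low value. They report only what shows in the picture. A call takes as long as a camera call. They do not tell look-alikes from the thing itself.
- bot.outline_of(query, camera): "mask" (384x512 bool, what is visible of it) and "point" ([row, column] in pixels, amid what is visible of it).
The state is a dict: "clock": time; "joint_pos": joint angles; "joint_vel": joint speeds; "tau": joint torques, N m; "eef_pos": TCP position; "tool_rot": TCP orientation; "ft_force": force on the tool from outside, world axes, zero at the start; "ft_torque": the same for the moment, N m; "grip_width": finger opening in m.
Only numpy, scipy, OpenCV 4.12 (cv2) and the standard library are available. Lean on these libraries where they do the work, as an engineer would, in place of code of your own. Each camera call takes 0.05 s, during which the arm holds its last target.

### The job

Get rid of the used red culture dish without picking it up: with one fingertip hold the blue spring-closed lid of the discard box open, and with the other fingertip push the dish along the chute under the lid until it drops into the box. Keep the lid off the dish while it goes in, never lift the dish, then let the lid close and take the hand away. Leave the bottle, the pot and the beaker where they stand.

Things in the scene. Friction and masses are not known exactly. Their poses are not given: they have to be found in the camera images.
- bin: fixed clear discard box, 240 x 170 x 75 mm high (x -125 to 115, y +-85), its top flat at 75 mm, carrying a raised steel chute and neck (outer faces y +-26) with a blue lid. Origin on the table under the chute's centre line; x = push direction along the chute to the lid, y = left of that, z up
- chute_edge (a point): middle of the far end of the chute's flat floor, at box x = -13, 105 mm above the table. The floor runs back from here 97 mm to its open near end, with 4 mm high rims along both sides, 44 mm apart. Just past this edge the mouth (93 mm long, 46 mm wide between neck walls 126 mm high) opens down into the box: a dish whose middle passes the edge tips in and falls
- lid (a joint): lid angle, rad: 0 shut and level, grows as its front edge swings up, stop at 1.5. Spring and weight shut it: about 0.06 Nm shut, 0.08 Nm at 0.8 rad (0.7 to 0.9 N at the front edge). Hinge axis along the box's y at box x = 78, 129 mm above the table. It opens only upwards and cannot be pushed inwards
- lid_edge (a point): middle of the lid's front edge, 90 mm from the hinge axis, at box x = -12 when shut, in the middle of the 2.5 mm thick plate. A skirt 41 mm wide hangs 21 mm down from this edge and blocks the chute when shut (3 mm above its floor)
- lid_left (a point): the lid's left side edge (box y = +57.5, a rolled edge 5 mm thick), 80 mm from the hinge axis, 129 mm above the table when shut. The lid overhangs the neck by 31 mm here, with free space under it down to the box top: a leaning fingertip slid in under this side edge wedges or lifts the lid
- lid_right (a point): the same point on the right side edge (box y = -57.5), with the same overhang and free space under it
- dish_center (a point): centre of the used dish: closed, round, red contents, 38 mm diameter, 12 mm high, about 18 g, lying flat and loose on the chute floor (centre 6 mm above it) in front of the lid. Pushed straight from behind it slides freely; pushed askew it can jam against a rim
- reagent: bystander: glass bottle with blue cap, 56 mm diameter, 115 mm high, origin under its centre on the table
- pot: bystander: white sample pot with orange cap, 42 mm diameter, 55 mm high, origin under its centre
- beaker: bystander: glass beaker, 60 mm diameter, 75 mm high, origin under its centre
Not all that is in view belongs to the job. Leave any green or yellow look-alike of the part that bears dish_center alone.

How it is judged:
On the way, in this order (a step that is already met when the one before it is completed fails the run):
1. a finger holds the lid open (more than 0.2 rad) while the dish still lies in front of it (value of joint lid above 0.2 rad and contact force between the fingers and lid above 0.05 N and x of dish_center in the frame of bin below -0.027 m and z of dish_center in the frame of bin above 0.105 m), for 0.2 s.
2. with the lid still held open by a finger, a finger has pushed the dish's front edge under it along the chute floor (value of joint lid above 0.15 rad and contact force between the fingers and lid above 0.05 N and contact force between the fingers and dish above 0.005 N and x of dish_center in the frame of bin above -0.022 m and z of dish_center in the frame of bin above 0.1 m).
At the end, for the whole second after the job is handed in: the dish lies at rest inside the clear box (its centre lower than 65 mm above the table, within the box walls) and the lid is shut (less than 0.05 rad) (z of dish_center in the frame of bin below 0.065 m and x of dish_center in the frame of bin between -0.122 and 0.112 m and y of dish_center in the frame of bin between -0.082 and 0.082 m and linear speed of dish below 0.03 m/s and value of joint lid below 0.05 rad); the robot touches nothing.
It fails at once if the dish is lifted (its centre more than 15 mm above where it lies on the chute floor) (z of dish_center in the frame of bin above 0.126 m).
It fails at once if the lid comes down on the dish (contact force between lid and dish above 0.3 N).
It fails at once if the bottle, pot or beaker is moved by more than 20 mm (distance of any of reagent, pot, beaker from where it was at the start of the episode above 0.02 m).
It also fails if it takes over 43 s, if anything falls off the work surface, if the arm or the gripper's body presses on something with over 40 N, if the wrist force passes 120 N, or if a joint passes its speed limit or range.

## Working session

There is one attempt and no reset: what is moved stays moved. The work goes in short steps, Python scripts to look and compute and a tool call to move; the robot and the scene stay as the last step left them, time stands still between calls to the robot, and variables do not carry over. Pictures are saved under pics/ and viewed, and the job is handed in when it is done.

Besides the shell and the picture viewer there is one more tool, called after ">>>" as name(argument=value, ...) on one line, values as JSON. play_rows: Moves the arm, as the interface text tells. Its arguments: {"type":"object","properties":{"plan":{"type":"array","items":{"type":"number"}},"hand":{"type":"number"}},"required":["plan"]}

```bash
ls; mkdir -p pics
python3 - <<'E'
from workcell import bot
import cv2,numpy as np
o=bot.get_obs()
for k in o: print(k,np.round(o[k],3))
print(bot.nose_length)
for n in ["side","top","wrist"]:
    c=bot.camera(n); cv2.imwrite(f"pics/{n}0.png",c["frame"]); print(n,c["K"].round(1).tolist(),np.round(c["dist"],4),c["cam_to_world"].round(3).tolist())
E
```

```text
pics
clock 0.0
joint_pos [-1.271  0.241  0.004  1.335  0.     1.571]
joint_vel [ 0.001  0.    -0.001  0.002  0.     0.   ]
tau [-0.0000e+00 -3.7232e+01  2.5241e+01  1.7000e-02 -0.0000e+00  0.0000e+00]
eef_pos [ 0.147 -0.477  0.241]
tool_rot [ 0.989  0.149 -0.    -0.001]
ft_force [-0.274  0.642  0.133]
ft_torque [-0.019  0.006 -0.018]
grip_width 0.085
0.011
side [[443.7, 0.0, 250.5], [0.0, 443.7, 182.0], [0.0, 0.0, 1.0]] [-0.0128  0.      0.      0.      0.    ] [[-0.944, -0.222, 0.243, 0.253], [-0.329, 0.633, -0.701, 0.859], [0.002, -0.741, -0.671, 0.878], [0.0, 0.0, 0.0, 1.0]]
top [[477.5, 0.0, 257.1], [0.0, 477.5, 197.5], [0.0, 0.0, 1.0]] [-0.0923  0.      0.      0.      0.    ] [[0.029, -0.987, 0.16, 0.37], [-1.0, -0.03, -0.004, 0.029], [0.009, -0.16, -0.987, 1.101], [0.0, 0.0, 0.0, 1.0]]
wrist [[304.7, 0.0, 256.5], [0.0, 304.7, 189.4], [0.0, 0.0, 1.0]] [-0.0638  0.      0.      0.      0.    ] [[0.294, -0.912, -0.286, 0.221], [-0.956, -0.281, -0.087, -0.455], [-0.001, 0.299, -0.954, 0.372], [0.0, 0.0, 0.0, 1.0]]
```

View pics/side0.png

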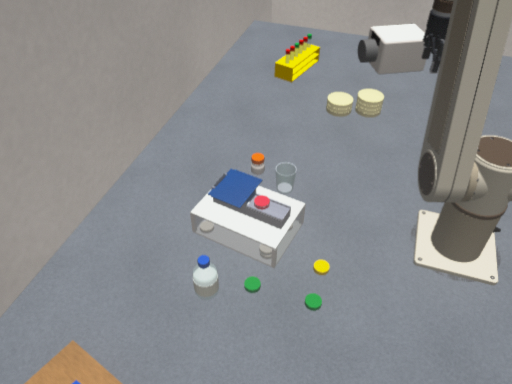

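View pics/top0.png

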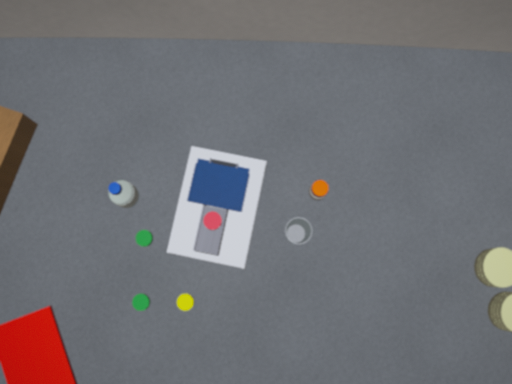

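View pics/wrist0.png

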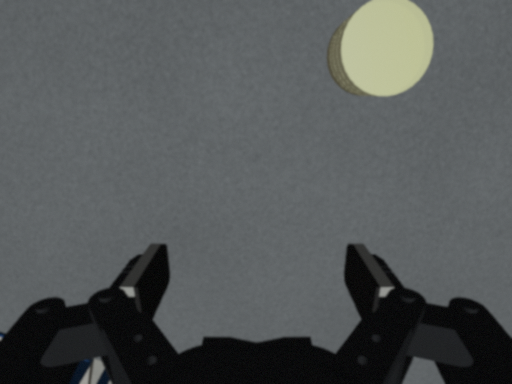

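Top view: the red dish is at (212,221) on the chute, in front of the blue lid (219,185). The green discs at (144,238) and (141,302) and the yellow disc at (185,302) lie on the table and are look-alikes. The red one on the chute is the target. Next I measure poses.

```bash
cat > h.py <<'E'
from workcell import bot
import cv2,numpy as np
def world(c,rc,z=None):
    """rc: Nx2 (row,col). via depth, or plane z"""
    rc=np.atleast_2d(np.asarray(rc,float)); uv=rc[:,::-1].reshape(-1,1,2).copy()
    n=cv2.undistortPoints(uv,c["K"],np.array(c["dist"],float)).reshape(-1,2)
    d=np.c_[n,np.ones(len(n))]; T=c["cam_to_world"]
    if z is None:
        Z=c["range_z"][rc[:,0].astype(int),rc[:,1].astype(int)]
        p=d*Z[:,None]; p=p[Z>0]
        return p@T[:3,:3].T+T[:3,3]
    w=d@T[:3,:3].T; s=(z-T[2,3])/w[:,2]
    return w*s[:,None]+T[:3,3]
E
python3 - <<'E'
from h import *
for n in ["top","side"]:
    c=bot.camera(n)
    for q in ["bin","lid","dish_center","reagent","pot","beaker"]:
        for r in bot.outline_of(q,n)[:4]:
            m=r["mask"]; rc=np.argwhere(m)
            if len(rc)<5: continue
            w=world(c,rc); med=np.median(w,0)
            print(n,q,round(r["p"],2),np.round(r["point"]),len(rc),"med",med.round(3),"z5-95",np.percentile(w[:,2],[5,50,95]).round(3))
            if q=="lid" and r["p"]>.4:
                w2=world(c,rc,0.130); 
                for f,nm in((w,"depth"),(w2,"plane")):
                    rect=cv2.minAreaRect((f[:,:2]*1000).astype(np.float32)); print("  lid",nm,rect)
            if q=="bin" and r["p"]>.4:
                s=w[(abs(w[:,2]-.075)<.006)]; print("  top",len(s), cv2.minAreaRect((s[:,:2]*1000).astype(np.float32)))
            if q=="dish_center":
                print("   dishplane",world(c,rc,.117).mean(0).round(4), cv2.minAreaRect((world(c,rc,.117)[:,:2]*1000).astype(np.float32)))
E
```

```text
top bin 0.74 [209. 220.] 8477 med [0.513 0.106 0.077] z5-95 [0.072 0.077 0.132]
  top 4849 ((517.0750732421875, 111.3331069946289), (171.293701171875, 241.64492797851562), 80.12755584716797)
top lid 0.73 [184. 220.] 2532 med [0.553 0.105 0.13 ] z5-95 [0.127 0.13  0.134]
  lid depth ((559.640380859375, 109.12775421142578), (126.27832794189453, 105.27490997314453), 80.9105453491211)
  lid plane ((554.33056640625, 104.92874145507812), (117.42243194580078, 98.1451644897461), 80.33783721923828)
top dish_center 0.84 [218. 212.] 232 med [0.48  0.115 0.117] z5-95 [0.114 0.117 0.12 ]
   dishplane [0.4803 0.1155 0.117 ] ((480.50140380859375, 114.96138763427734), (33.36536407470703, 33.33979415893555), 1.7600361108779907)
top dish_center 0.75 [303. 185.] 253 med [0.306 0.18  0.012] z5-95 [0.004 0.012 0.015]
   dishplane [0.3123 0.165  0.117 ] ((311.5600280761719, 164.8015594482422), (36.05495834350586, 32.56256866455078), 2.795743465423584)
top dish_center 0.74 [240. 141.] 227 med [0.447 0.283 0.012] z5-95 [0.008 0.012 0.015]
   dishplane [0.4394 0.2583 0.117 ] ((439.6123962402344, 257.46536254
[... 1892 characters left out ...]
.132]
   dishplane [0.4961 0.1804 0.117 ] ((496.9063720703125, 163.15823364257812), (236.16940307617188, 252.1065216064453), 80.08809661865234)
side dish_center 0.52 [202. 262.] 196 med [0.48  0.123 0.117] z5-95 [0.107 0.117 0.12 ]
   dishplane [0.4804 0.1227 0.117 ] ((479.34765625, 123.41276550292969), (36.79933166503906, 48.5329475402832), 18.859073638916016)
side reagent 0.59 [278. 205.] 883 med [0.536 0.344 0.073] z5-95 [0.012 0.073 0.116]
side reagent 0.22 [218. 249.] 6727 med [0.511 0.152 0.076] z5-95 [0.013 0.076 0.132]
side pot 0.7 [160. 256.] 262 med [ 0.564 -0.102  0.036] z5-95 [0.007 0.036 0.057]
side beaker 0.64 [175. 284.] 574 med [ 0.469 -0.051  0.051] z5-95 [0.004 0.051 0.076]
```

Run:
```python
from h import *
t=cv2.imread("pics/top0.png"); cv2.imwrite("pics/topc.png",cv2.resize(t[135:280,150:280],None,fx=4,fy=4,interpolation=cv2.INTER_CUBIC))
t=cv2.imread("pics/side0.png"); cv2.imwrite("pics/sidec.png",cv2.resize(t[160:270,180:320],None,fx=5,fy=5,interpolation=cv2.INTER_CUBIC))
```

```text
(no output)
```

View pics/topc.png

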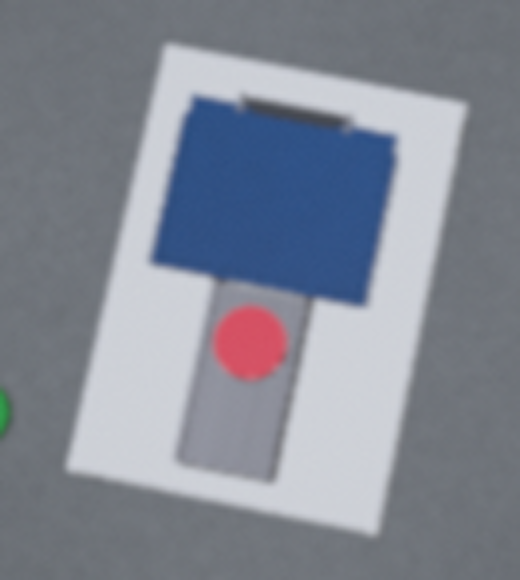

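View pics/sidec.png

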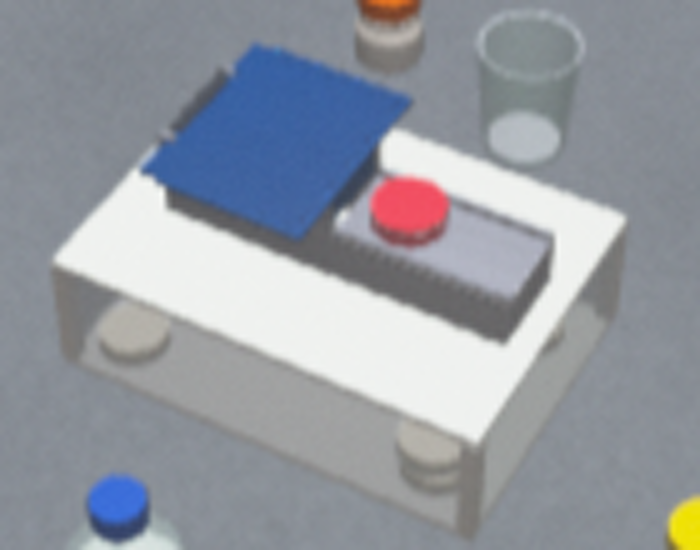

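The pictures agree with the networks: the red dish is on the chute at (250,343) in the top crop, with the lid behind it. Next: an exact box pose fit, and the real fingertip geometry from the wrist depth.

Run:
```python
from h import *
from scipy.spatial.transform import Rotation as Ro
o=bot.get_obs(); R=Ro.from_quat(o["tool_rot"]).as_matrix(); p=np.array(o["eef_pos"])
c=bot.camera("wrist")
T=c["cam_to_world"]; print("cam in tool",(R.T@(T[:3,3]-p)).round(3), (R.T@T[:3,2]).round(3))
rc=np.argwhere((c["range_z"]>0)&(c["range_z"]<.25))
w=world(c,rc); t=(w-p)@R*1000
print(len(t),t.min(0),t.max(0))
for lo,hi in((-60,-40),(-40,-30),(-30,-20),(-20,-10),(-10,-5),(-5,0),(0,5),(5,10),(10,15),(15,20)):
    for s in(1,-1):
        k=(t[:,2]>=lo)&(t[:,2]<hi)&(t[:,1]*s>0)
        if k.sum()>3: print(lo,hi,s,k.sum(),"x",np.percentile(t[k,0],[1,99]).round(1),"y",np.percentile(t[k,1],[1,99]).round(1))
# box top corners
c=bot.camera("top"); z=c["range_z"]
rc=np.argwhere(z>0); w=world(c,rc)
def fit(zc,tol,q):
    k=(abs(w[:,2]-zc)<tol)&(w[:,0]>.35)&(w[:,0]<.68)&(w[:,1]>-.03)&(w[:,1]<.24)
    im=np.zeros(z.shape,np.uint8); im[rc[k,0],rc[k,1]]=255
    return im
im=fit(.0765,.008,0); im=cv2.morphologyEx(im,cv2.MORPH_CLOSE,np.ones((3,3)))
n,l,st,_=cv2.connectedComponentsWithStats(im); i=1+st[1:,4].argmax()
cr=np.argwhere(l==i); P=world(c,cr,.075)[:,:2]*1000
print("box",cv2.minAreaRect(P.astype(np.float32)))
b=c["frame"].astype(int); m=(b[...,0]>90)&(b[...,2]<60)&(b[...,0]-b[...,2]>50); m[:140]=0;m[230:]=0;m[:,:180]=0;m[:,260:]=0
print("lid",m.sum(),cv2.minAreaRect((world(c,np.argwhere(m),.1302)[:,:2]*1000).astype(np.float32)))
m=(b[...,2]-b[...,1]>60)&(b[...,2]>150);m[:180]=0;m[260:]=0;m[:,:190]=0;m[:,240:]=0
print("dish",m.sum(),world(c,np.argwhere(m),.117).mean(0))
```

```text
cam in tool [ 0.077  0.    -0.13 ] [-0.299  0.001  0.954]
37034 [-12.39232848 -74.38694067 -84.66222772] [21.40838571 74.92610659  0.56418005]
-60 -40 1 5574 x [-10.6  14.8] y [37.2 73.2]
-60 -40 -1 5580 x [-10.3  14.5] y [-72.8 -37.8]
-40 -30 1 809 x [-5.9 12.1] y [42.5 56. ]
-40 -30 -1 810 x [-5.4 12.1] y [-55.4 -41.9]
-30 -20 1 774 x [-10.3  11.9] y [42.4 56.3]
-30 -20 -1 756 x [-10.3  12. ] y [-55.8 -41.9]
-20 -10 1 643 x [-10.   12.1] y [42.7 56.4]
-20 -10 -1 656 x [-9.9 12. ] y [-55.7 -42.1]
-10 -5 1 250 x [-10.7  12. ] y [42.6 54.8]
-10 -5 -1 251 x [-10.3  12.2] y [-53.8 -42. ]
-5 0 1 112 x [-9.5 11.5] y [42.6 48.6]
-5 0 -1 117 x [-10.1  11.7] y [-48.8 -42. ]
box ((516.6357421875, 111.3117904663086), (170.78858947753906, 241.13328552246094), 80.02328491210938)
lid 2094 ((552.6064453125, 105.69099426269531), (107.71857452392578, 86.56165313720703), 80.1495590209961)
dish 266 [0.48012913 0.11695292 0.117     ]
```

```bash
cat > geo.py <<'E'
import numpy as np
from scipy.spatial.transform import Rotation as Ro
def boxpts(x0,x1,y0,y1,z0,z1,st=2.5):
    g=[np.linspace(a,b,max(2,int((b-a)/st)+1)) for a,b in((x0,x1),(y0,y1),(z0,z1))]
    return np.array(np.meshgrid(*g)).reshape(3,-1).T
fing=np.vstack([boxpts(-11,11,42.5,56.5,-40,-10),boxpts(-11,11,42.5,54,-10,-5),boxpts(-11,11,42.5,48.6,-5,-1.5)])
A=fing; B=fing*[1,-1,1]
Kn=boxpts(-15,15,37,74,-62,-41,4); K=np.vstack([Kn,Kn*[1,-1,1],boxpts(-38,38,-43,43,-150,-62,6)])
yaw=np.radians(-9.9); O=np.array([521.5,110.4,0]); Rb=Ro.from_euler('z',yaw).as_matrix()
dish=np.array([-41.7,-1.4])
def rot(lean,back,roll):
    # a: tool z in box frame
    a=np.array([np.tan(back),-np.tan(lean),-1.]); a/=np.linalg.norm(a)
    h=np.array([np.cos(roll),np.sin(roll),0]); y=h-a*(h@a); y/=np.linalg.norm(y)
    return np.c_[np.cross(y,a),y,a]
def lid(P):
    r=np.hypot(78-P[:,0],P[:,2]-129); k=(abs(P[:,1])<58)&(r<92)&(P[:,0]<78)
    if not k.any(): return 0.
    # underside offset 1.25 (2.5 near rolled side)
    off=np.where(abs(P[k,1])>54,2.5,1.25)
    return float(max(0,np.max(np.arctan2(P[k,2]-129,78-P[k,0])+np.arcsin(np.clip(off/np.maximum(r[k],5),-1,1)))))
def place(R,zlow=106.5,gap=0.,yoff=0.):
    """tcp (box frame) such that B lowest at zlow, touching dish back straight"""
    b=B@R.T; b=b+[0,0,zlow-b[:,2].min()]
    k=b[:,2]<117
    # contact point = foremost in band; iterate y so that contact at dish y
    f=b[k]; i=f[:,0].argmax(); near=f[f[:,0]>f[i,0]-.3]
    ty=dish[1]+yoff-near[:,1].mean()
    f2=f[:,:2]+[0,ty]
    dy=f2[:,1]-dish[1]; m=abs(dy)<19
    tx=np.min(dish[0]-np.sqrt(19**2-dy[m]**2)-f2[m,0])-gap
    zz=zlow-(B@R.T)[:,2].min()
    j=np.argmin(dish[0]-np.sqrt(19**2-dy[m]**2)-f2[m,0])
    return np.array([tx,ty,zz]), f[m][j,2], dy[m][j]
def clear(R,t):
    """min clearance-type flags"""
    a,b,k=A@R.T+t,B@R.T+t,K@R.T+t
    al=np.vstack([a,b,k])
    neck=(abs(al[:,1])<27)&(al[:,2]<127)&(al[:,0]>-13)&(al[:,0]<90)
    ch=(abs(al[:,1])<27)&(al[:,2]<105.5)&(al[:,0]>-111)
    rim=(abs(al[:,1])<27)&(abs(al[:,1])>21.5)&(al[:,2]<110)&(al[:,0]>-111)&(al[:,0]<0)
    top=(al[:,2]<78)&(abs(al[:,1])<90)
    return neck.sum(),ch.sum(),rim.sum(),top.sum()
def world_pose(R,t): return (Rb@t+O), Rb@R
E
python3 - <<'E'
from geo import *
res=[]
for lean in np.radians(range(0,50,4)):
  for back in np.radians(range(-12,48,4)):
    for roll in np.radians(range(10,66,4)):
      R=rot(lean,back,roll); t,zc,dy=place(R)
      if sum(clear(R,t)): continue
      d=np.array([35,0,0])
      if sum(clear(R,t+d)): continue
      a0,k0=lid(A@R.T+t),lid(K@R.T+t); a1,k1=lid(A@R.T+t+d),lid(K@R.T+t+d); b0=max(lid(B@R.T+t),lid(B@R.T+t+d))
      if a0<.2 or k0>a0-.03 or a1>1.25: continue
      res.append((a0,k0,a1,k1,b0,*np.degrees([lean,back,roll]),zc,dy,*t))
print(len(res))
res.sort(key=lambda r:-(min(r[0],.45)-.5*max(0,r[3]-r[2]+.1)))
for r in res[:40]: print(np.round(r,2))
E
```

```text
343
[  0.67   0.     1.01   0.     0.     0.    40.    10.   114.19   0.
 -29.9   18.85 138.08]
[  0.65   0.     0.98   0.     0.     0.    40.    14.   115.22   0.
 -31.39  22.21 137.86]
[  0.63   0.     0.94   0.     0.     0.    40.    18.   116.15   0.
 -33.05  25.32 137.39]
[  0.56   0.     0.9    0.     0.     0.    40.    22.   116.95   0.
 -34.87  28.16 136.67]
[  0.54   0.     0.86   0.     0.     0.    40.    26.   116.7    0.
 -35.67  28.38 135.75]
[  0.48   0.     0.79   0.     0.     0.    40.    30.   116.67   0.
 -36.94  34.8  134.64]
[  0.65   0.     0.99   0.     0.     0.    44.    10.   115.38   0.
 -31.85  19.4  141.16]
[  0.57   0.     0.96   0.     0.     0.    44.    14.   116.54   0.
 -33.36  22.91 140.85]
[  0.55   0.     0.93   0.     0.     0.    44.    18.   116.77   0.
 -34.24  23.61 140.23]
[  0.53   0.     0.9    0.     0.     0.    44.    22.   116.58  -3.14
 -34.7   27.35 139.35]
[  0.49   0.     0.86   0.     0.     0.    44.    26.   116.35   0.
 -35.87  30.99 138.24]
[  0.67   0.     1.01   0.     0.     4.    40.    10.   115.44   0.
 -29.82  20.3
[... 1889 characters left out ...]
  12.    44.    26.   116.61   0.
 -34.19  27.04 134.05]
[  0.48   0.     0.81   0.69   0.    40.    44.    18.   116.3    0.
 -26.81  21.95 127.  ]
[  0.51   0.     0.85   0.75   0.    44.    44.    14.   116.51   0.
 -25.58  20.13 127.1 ]
[  0.47   0.     0.83   0.69   0.    48.    44.    14.   116.64   0.
 -24.74  19.51 125.47]
[  0.48   0.     0.79   0.69   0.    32.    44.    22.   115.97   0.
 -28.98  24.05 128.41]
[  0.45   0.     0.79   0.63   0.    44.    44.    18.   116.42   0.
 -25.95  21.4  125.41]
[  0.46   0.     0.79   0.7    0.    36.    40.    22.   115.7    0.
 -26.57  22.23 124.93]
[  0.52   0.     0.84   0.75   0.    36.    44.    18.   116.15   0.
 -27.61  22.26 128.56]
```

Run:
```python
from geo import *
res=[]
for lean in np.radians(range(12,50,3)):
  for back in np.radians(range(6,40,3)):
    for roll in np.radians(range(10,66,3)):
      R=rot(lean,back,roll); t,zc,dy=place(R)
      d=np.array([35,0,0])
      if sum(clear(R,t)) or sum(clear(R,t+d)): continue
      P=A@R.T+t
      a0,k0=lid(P),lid(K@R.T+t); a1,k1=lid(P+d),lid(K@R.T+t+d)
      if a0<.24 or k0>a0-.06 or a1>1.2 or k1>a1+.0 or zc>115.5: continue
      r=np.hypot(78-P[:,0],P[:,2]-129);k=(abs(P[:,1])<58)&(r<92)
      i=np.where(k)[0][np.argmax(np.arctan2(P[k,2]-129,78-P[k,0]))]
      tip=P[A[:,2]>-3].mean(0)
      res.append((a0,k0,a1,k1,*np.degrees([lean,back,roll]),zc,*A[i],*P[i],*tip,*t))
print(len(res))
res.sort(key=lambda r:r[5]-40*r[0])
for r in res[:30]: print(' '.join(f"{v:.2f}" if abs(v)<2 else f"{v:.0f}" for v in r))
```

```text
8
0.52 0.00 0.84 0.81 30 39 22 115 -11 54 -30 -0.14 58 171 7 49 141 -27 22 127
0.49 0.00 0.82 0.76 33 39 22 115 -11 54 -28 3 58 166 8 49 138 -27 22 126
0.46 0.00 0.78 0.74 30 39 25 115 -11 51 -28 -1.71 58 165 6 52 138 -28 24 125
0.42 0.00 0.76 0.69 33 39 25 115 -11 51 -25 1.16 58 161 7 51 136 -27 23 124
0.39 0.00 0.69 0.67 30 39 28 115 -11 45 -28 -7 57 162 4 54 136 -28 25 124
0.36 0.00 0.66 0.62 33 39 28 115 -11 48 -22 -0.42 58 156 6 53 133 -28 24 123
0.32 0.00 0.53 0.00 33 39 31 115 -11 42 -25 -7 58 154 4 56 131 -28 25 122
0.26 0.00 0.44 0.00 33 39 34 115 -11 42 -20 -5 57 149 3 58 129 -29 26 121
```

Run:
```python
from geo import *
res=[]
for lean in (24,30,36,42):
  for back in (15,21,27,33):
    for roll in (20,26,32,38):
      R=rot(*np.radians([lean,back,roll])); t,zc,dy=place(R,107)
      d=np.array([35,0,0]); P=A@R.T+t
      tip=P[A[:,2]>-3].mean(0)
      print(lean,back,roll,"z%.0f"%zc,"lid %.2f %.2f | %.2f %.2f"%(lid(P),lid(K@R.T+t),lid(P+d),lid(K@R.T+t+d)),clear(R,t),clear(R,t+d),tip.round(0))
```

```text
24 15 20 z116 lid 0.52 0.87 | 1.01 1.52 (np.int64(0), np.int64(0), np.int64(0), np.int64(0)) (np.int64(0), np.int64(0), np.int64(0), np.int64(0)) [ 18.  39. 119.]
24 15 26 z116 lid 0.46 0.77 | 0.90 1.16 (np.int64(0), np.int64(0), np.int64(0), np.int64(0)) (np.int64(0), np.int64(0), np.int64(0), np.int64(0)) [ 14.  45. 115.]
24 15 32 z116 lid 0.32 0.73 | 0.56 1.15 (np.int64(0), np.int64(0), np.int64(0), np.int64(0)) (np.int64(0), np.int64(0), np.int64(0), np.int64(0)) [ 10.  51. 111.]
24 15 38 z116 lid 0.13 0.70 | 0.23 1.07 (np.int64(0), np.int64(0), np.int64(0), np.int64(0)) (np.int64(0), np.int64(0), np.int64(0), np.int64(0)) [  5.  57. 108.]
24 21 20 z116 lid 0.58 0.86 | 1.00 1.41 (np.int64(0), np.int64(0), np.int64(0), np.int64(0)) (np.int64(0), np.int64(0), np.int64(0), np.int64(0)) [ 16.  40. 127.]
24 21 26 z116 lid 0.52 0.62 | 0.92 1.09 (np.int64(0), np.int64(0), np.int64(0), np.int64(0)) (np.int64(0), np.int64(0), np.int64(0), np.int64(0)) [ 13.  46. 123.]
24 21 32 z116 lid 0.37 0.47 | 0.63 1.06 (np.int64(0), np.int64(0), np.int64(0), np.int64(0)) (np.int64(0), np.int64(0), np
[... 8632 characters left out ...]
4(0), np.int64(0), np.int64(0)) [ 11.  49. 108.]
42 33 20 z116 lid 0.47 0.50 | 0.86 0.99 (np.int64(0), np.int64(0), np.int64(0), np.int64(0)) (np.int64(0), np.int64(0), np.int64(0), np.int64(0)) [ 16.  40. 128.]
42 33 26 z116 lid 0.35 0.40 | 0.70 0.97 (np.int64(0), np.int64(0), np.int64(0), np.int64(0)) (np.int64(0), np.int64(0), np.int64(0), np.int64(0)) [ 14.  44. 123.]
42 33 32 z115 lid 0.24 0.00 | 0.43 0.88 (np.int64(0), np.int64(0), np.int64(0), np.int64(0)) (np.int64(0), np.int64(0), np.int64(0), np.int64(0)) [ 12.  48. 118.]
42 33 38 z115 lid 0.14 0.00 | 0.26 0.75 (np.int64(0), np.int64(0), np.int64(0), np.int64(0)) (np.int64(0), np.int64(0), np.int64(0), np.int64(0)) [ 10.  51. 113.]
```

Run:
```python
from geo import *
F=np.radians([32,33,24]); R=rot(*F); t,zc,dy=place(R,107); P=A@R.T+t
for adv in(-10,0,10,20,35): print("F",adv,t.round(1),"zc %.0f"%zc,"lid %.2f %.2f"%(lid(P+[adv,0,0]),lid(K@R.T+t+[adv,0,0])),clear(R,t+[adv,0,0]))
res=[]
for lean in range(24,50,4):
  for back in range(-12,22,4):
    for roll in range(16,48,4):
      Re=rot(*np.radians([lean,back,roll])); te,_,_=place(Re,112,gap=6)
      for sy in range(0,24,3):
        tt=te+[0,sy,0]; P=A@Re.T+tt
        if lid(P)>0 or lid(K@Re.T+tt)>0 or sum(clear(Re,tt)): continue
        # overlap: smallest y of A pts with z>95 and x>-5
        q=P[(P[:,0]>-5)]; 
        if len(q)==0: continue
        # height of upper surface under lid edge
        ang=np.degrees((Ro.from_matrix(Re.T@R)).magnitude())
        up=P[(P[:,1]<55)&(P[:,0]>-8)]
        if len(up)<5: continue
        tip=P[A[:,2]>-3].mean(0)
        res.append((up[:,1].min(),up[:,2].max(),lean,back,roll,sy,ang,*tip,*te))
res.sort(key=lambda r:r[0]+.7*r[6])
for r in res[:15]: print(np.round(r,0))
```

```text
F -10 [-26.1  22.8 122.3] zc 117 lid 0.41 0.00 (np.int64(0), np.int64(0), np.int64(0), np.int64(0))
F 0 [-26.1  22.8 122.3] zc 117 lid 0.46 0.00 (np.int64(0), np.int64(0), np.int64(0), np.int64(0))
F 10 [-26.1  22.8 122.3] zc 117 lid 0.53 0.58 (np.int64(0), np.int64(0), np.int64(0), np.int64(0))
F 20 [-26.1  22.8 122.3] zc 117 lid 0.62 0.65 (np.int64(0), np.int64(0), np.int64(0), np.int64(0))
F 35 [-26.1  22.8 122.3] zc 117 lid 0.82 0.96 (np.int64(0), np.int64(0), np.int64(0), np.int64(0))
[ 37. 124.  48.  20.  44.   6.  26.  10.  44. 100. -28.  15. 109.]
[ 38. 122.  48.  16.  40.  12.  26.  13.  45. 100. -27.  13. 109.]
[ 41. 124.  44.  20.  44.   6.  23.   9.  48. 101. -28.  17. 110.]
[ 38. 119.  48.  16.  44.   9.  28.  11.  45.  97. -28.  14. 108.]
[ 41. 122.  44.  16.  40.  12.  24.  11.  49. 101. -27.  14. 110.]
[ 39. 123.  48.  12.  36.  18.  27.  15.  46. 100. -26.  10. 109.]
[ 40. 121.  48.  20.  44.   9.  26.  10.  47. 100. -28.  15. 109.]
[ 39. 119.  48.  12.  40.  15.  28.  13.  46.  97. -27.  12. 108.]
[ 42. 122.  44.  12.  36.  18.  25.  14.  50. 101. -26.  12. 109.]
[ 41. 119.  44.  16.  44.   9.  26.   9.  49.  98. -28.  16. 108.]
[ 42. 122.  48.  16.  36.  18.  25.  14.  49. 103. -26.  12. 111.]
[ 44. 122.  40.  16.  40.  12.  22.  10.  52. 103. -28.  16. 110.]
[ 39. 116.  48.  12.  44.  12.  30.  11.  46.  93. -28.  13. 106.]
[ 41. 121.  48.  16.  40.  15.  26.  13.  48. 100. -27.  13. 109.]
[ 39. 120.  48.   8.  36.  21.  29.  15.  47.  97. -26.   9. 108.]
```

```bash
cat > plan.py <<'E'
from geo import *
def pose_box(o):
    p=np.array(o["eef_pos"])*1000; R=Ro.from_quat(o["tool_rot"]).as_matrix()
    return Rb.T@R, Rb.T@(p-O)
def rows(R0,t0,R1,t1,n,show=False):
    """box-frame poses -> n rows in tool axes (rounded), reporting the end reached"""
    rv=Ro.from_matrix(R0.T@R1).as_rotvec(); out=[]; R,t=R0.copy(),t0.copy()
    for k in range(1,n+1):
        tg=t0+(t1-t0)*k/n; Rg=R0@Ro.from_rotvec(rv*k/n).as_matrix()
        s=np.round(R.T@(tg-t),1); r=np.round(Ro.from_matrix(R.T@Rg).as_rotvec(),3)
        out.append(np.r_[s,r]); t=t+R@s; R=R@Ro.from_rotvec(r).as_matrix()
        if show: print(k,"tipA",((A[A[:,2]>-3]).mean(0)@R.T+t).round(0),"Blow %.0f"%((B@R.T+t)[:,2].min()),"Blo_x %.0f"%((B@R.T+t)[:,0].max()),"lid %.2f %.2f"%(lid(A@R.T+t),lid(K@R.T+t)),[int(v) for v in clear(R,t)])
    print("plan:",", ".join(f"{v:g}" for r in out for v in r)); print("max shift %.1f max turn %.1f deg"%(max(np.linalg.norm(r[:3]) for r in out),np.degrees(max(np.linalg.norm(r[3:]) for r in out))))
    return R,t
E=np.radians([46,18,42]); RE=rot(*E); tE,_,_=place(RE,112,gap=7); tE=tE+[0,9,0]
F=np.radians([32,33,24]); RF=rot(*F); tF,_,_=place(RF,111,gap=7)
E
python3 - <<'E'
from plan import *
from workcell import bot
R0,t0=pose_box(bot.get_obs())
H=tE+[0,35,80]
print("hover world",world_pose(RE,H)[0].round(0))
R,t=rows(R0,t0,RE,H,14)
print("down"); R,t=rows(RE,H,RE,tE+[0,35,0],3,True)
print("in"); R,t=rows(R,t,RE,tE,4,True)
print("lift"); R,t=rows(R,t,RF,tF,6,True)
print(RE@[0,1,0],RE[:,2])
E
```

```text
hover world [503. 173. 189.]
plan: 38, -36.9, 3.8, -0.035, -0.057, -0.114, 42.1, -32.4, 0.2, -0.035, -0.056, -0.114, 45.4, -27.4, -3.2, -0.034, -0.057, -0.114, 48, -21.9, -6.7, -0.035, -0.056, -0.114, 49.6, -16, -10.1, -0.035, -0.057, -0.114, 50.5, -9.9, -13.5, -0.034, -0.056, -0.114, 50.3, -3.6, -16.5, -0.035, -0.057, -0.113, 49.4, 2.6, -19.4, -0.035, -0.057, -0.114, 47.6, 9, -21.9, -0.035, -0.056, -0.114, 44.9, 15, -24.1, -0.034, -0.057, -0.114, 41.5, 20.7, -26, -0.035, -0.056, -0.114, 37.2, 26.2, -27.3, -0.035, -0.057, -0.114, 32.4, 31.2, -28.3, -0.035, -0.056, -0.114, 27, 35.6, -28.8, -0.034, -0.057, -0.114
max shift 53.2 max turn 7.6 deg
down
1 tipA [ 10.  82. 154.] Blow 165 Blo_x -60 lid 0.00 0.00 [0, 0, 0, 0]
2 tipA [ 10.  82. 127.] Blow 139 Blo_x -60 lid 0.00 0.00 [0, 0, 0, 0]
3 tipA [ 10.  82. 101.] Blow 112 Blo_x -60 lid 0.00 0.00 [0, 0, 0, 0]
plan: 18.7, 5.8, 18.1, 0, 0, 0, 18.8, 5.8, 18, 0, 0, 0, 18.7, 5.8, 18.1, 0, 0, 0
max shift 26.7 max turn 0.0 deg
in
1 tipA [ 10.  73. 101.] Blow 112 Blo_x -60 lid 0.00 0.00 [0, 0, 0, 0]
2 tipA [ 10.  64. 101.] Blow 112 Blo_x -60 lid 0
[... 378 characters left out ...]
 tipA [  9.  46. 112.] Blow 112 Blo_x -61 lid 0.21 0.30 [0, 0, 0, 0]
3 tipA [  9.  45. 118.] Blow 112 Blo_x -62 lid 0.29 0.38 [0, 0, 0, 0]
4 tipA [  8.  44. 124.] Blow 112 Blo_x -62 lid 0.38 0.43 [0, 0, 0, 0]
5 tipA [  7.  44. 130.] Blow 111 Blo_x -62 lid 0.46 0.52 [0, 0, 0, 0]
6 tipA [  6.  42. 136.] Blow 111 Blo_x -63 lid 0.54 0.59 [0, 0, 0, 0]
plan: -2.4, -1.4, -1.2, -0.059, 0.015, 0.038, -2.5, -1.3, -1.3, -0.058, 0.015, 0.039, -2.5, -1.1, -1.4, -0.059, 0.015, 0.038, -2.5, -0.9, -1.5, -0.058, 0.014, 0.039, -2.5, -0.7, -1.5, -0.059, 0.015, 0.038, -2.5, -0.5, -1.7, -0.058, 0.015, 0.039
max shift 3.1 max turn 4.1 deg
[ 0.85130475  0.47736555 -0.21772082] [ 0.22016967 -0.70168835 -0.67761256]
```

>>> play_rows(plan=[38,-36.9,3.8,-0.035,-0.057,-0.114,42.1,-32.4,0.2,-0.035,-0.056,-0.114,45.4,-27.4,-3.2,-0.034,-0.057,-0.114,48,-21.9,-6.7,-0.035,-0.056,-0.114,49.6,-16,-10.1,-0.035,-0.057,-0.114,50.5,-9.9,-13.5,-0.034,-0.056,-0.114,50.3,-3.6,-16.5,-0.035,-0.057,-0.113,49.4,2.6,-19.4,-0.035,-0.057,-0.114,47.6,9,-21.9,-0.035,-0.056,-0.114,44.9,15,-24.1,-0.034,-0.057,-0.114,41.5,20.7,-26,-0.035,-0.056,-0.114,37.2,26.2,-27.3,-0.035,-0.057,-0.114,32.4,31.2,-28.3,-0.035,-0.056,-0.114,27,35.6,-28.8,-0.034,-0.057,-0.114,0,0,0,0,0,0])

```text
clock: 2.82
eef_pos: [0.5038, 0.1769, 0.1862]
tool_rot: [0.492, 0.773, -0.308, 0.259]
ft_force: [0.0, -1.5, 0.0]
grip_width: 0.0855
```

```bash
cat > look.py <<'E'
import sys
from h import *
from plan import *
tag=sys.argv[1]; 
for n in sys.argv[2:]:
    c=bot.camera(n); np.savez(f"pics/{n}{tag}.npz",z=c["range_z"]); f=c["frame"]
    if n=="side": f=cv2.resize(f[110:290,150:360],None,fx=3.6,fy=3.3,interpolation=cv2.INTER_CUBIC)
    if n=="top": f=cv2.resize(f[110:290,130:330],None,fx=3.6,fy=3.3,interpolation=cv2.INTER_CUBIC)
    cv2.imwrite(f"pics/{n}{tag}.png",f)
o=bot.get_obs(); R,t=pose_box(o)
print("clock",round(o["clock"],2),"joints",np.round(o["joint_pos"],2),"F",np.round(o["ft_force"],1),"w",round(o["grip_width"],4))
print("tcp box",t.round(1),"errE deg %.1f"%np.degrees(Ro.from_matrix(RE.T@R).magnitude()),"errF deg %.1f"%np.degrees(Ro.from_matrix(RF.T@R).magnitude()),"tE",tE.round(1),"tF",tF.round(1))
print("tipA",(A[A[:,2]>-3].mean(0)@R.T+t).round(0),"Blow %.1f"%((B@R.T+t)[:,2].min()),"Bxmax %.0f"%((B@R.T+t)[:,0].max()),"lid %.2f %.2f"%(lid(A@R.T+t),lid(K@R.T+t)))
E
python3 look.py 1 side wrist
```

```text
clock 2.92 joints [ 0.68  0.66  0.24  1.66 -0.68  2.01] F [-0.1  0.   0.8] w 0.0851
tcp box [-28.8  59.2 188.6] errE deg 0.1 errF deg 24.7 tE [-28.6  23.9 109.5] tF [-30.5  17.  126.3]
tipA [ 10.  82. 180.] Blow 191.2 Bxmax -60 lid 0.00 0.00
```

View pics/side1.png

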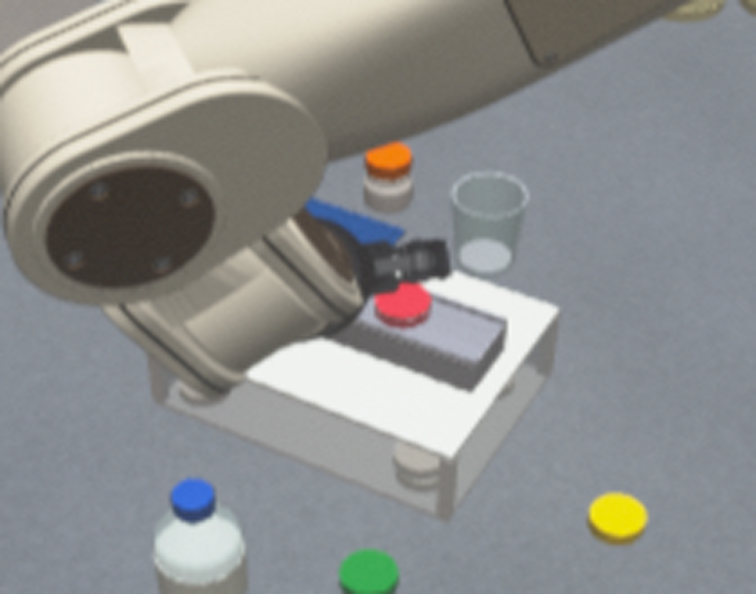

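View pics/wrist1.png

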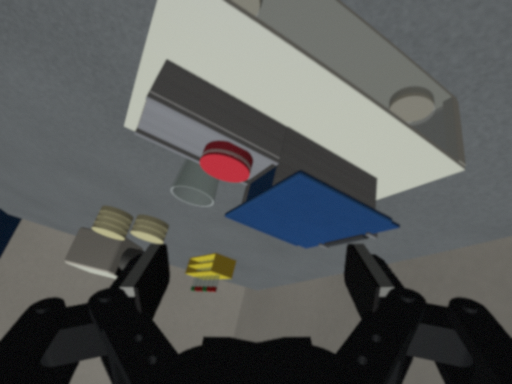

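The hand hovers left of the lid with the dish free. In the wrist view the right finger is nearest the lid (310,210) and the left finger nearest the dish (226,162). I check how low the arm hangs on the bottle side before going down.

Run:
```python
from h import *
from plan import *
c=bot.camera("side"); w=world(c,np.argwhere(c["range_z"]>0))*1000
b=(w-O)@Rb
f=c["frame"].reshape(-1,3)
for y0 in range(60,330,30):
    k=(b[:,1]>y0)&(b[:,1]<y0+30)&(b[:,2]>135)&(abs(b[:,0])<200)
    if k.sum()>5: print(y0,"zmin %.0f"%np.percentile(b[k,2],1),b[k,0].min().round(),b[k,0].max().round())
```

```text
60 zmin 223 -200.0 -64.0
90 zmin 233 -200.0 -51.0
120 zmin 268 -200.0 -63.0
150 zmin 270 -200.0 -76.0
180 zmin 280 -200.0 -83.0
210 zmin 385 -200.0 -61.0
240 zmin 385 -181.0 -30.0
270 zmin 368 -148.0 -7.0
300 zmin 364 -121.0 1.0
```

>>> play_rows(plan=[18.7,5.8,18.1,0,0,0,18.8,5.8,18,0,0,0,18.7,5.8,18.1,0,0,0,0,0,0,0,0,0])

```text
clock: 3.48
eef_pos: [0.5025, 0.1711, 0.1093]
tool_rot: [0.494, 0.771, -0.309, 0.258]
ft_force: [-1.4, 0.2, 0.9]
grip_width: 0.0849
```

```bash
python3 look.py 2 side wrist top
```

```text
clock 3.62 joints [ 0.68  0.74  0.15  1.5  -0.68  2.01] F [ 0.8 -0.   0.9] w 0.0852
tcp box [-28.   58.5 111.3] errE deg 0.1 errF deg 24.5 tE [-28.6  23.9 109.5] tF [-30.5  17.  126.3]
tipA [ 11.  81. 102.] Blow 113.8 Bxmax -59 lid 0.00 0.00
```

View pics/wrist2.png

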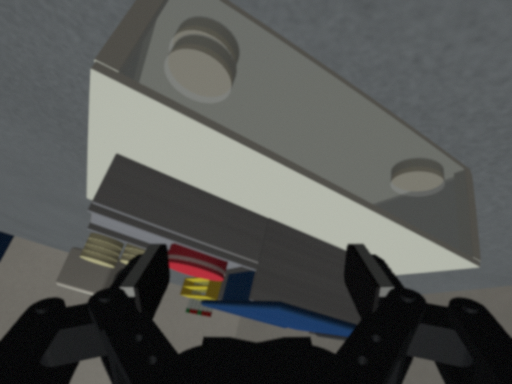

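View pics/top2.png

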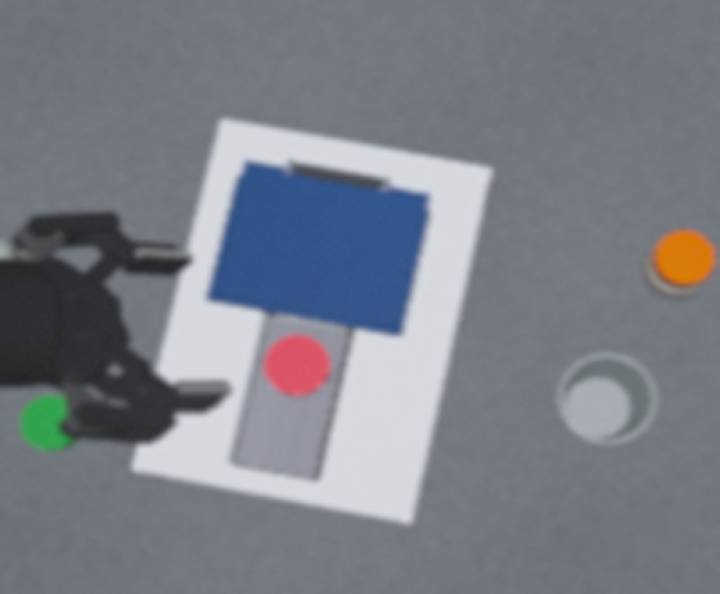

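The top view shows the lid finger's tip at (188,258), left of the lid edge, and the pusher tip at (230,385), left of the chute and behind the dish. Sliding in.

>>> play_rows(plan=[-4.6,-4.2,6.1,0,0,0,-4.7,-4.1,6.2,0,0,0,-4.6,-4.2,6.1,0,0,0,-4.6,-4.2,6.2,0,0,0,0,0,0,0,0,0])

```text
clock: 4.25
eef_pos: [0.4972, 0.1382, 0.1094]
tool_rot: [0.494, 0.771, -0.307, 0.258]
ft_force: [0.2, -0.3, -0.7]
grip_width: 0.0854
```

```bash
python3 look.py 3 side wrist top
```

```text
clock 4.4 joints [ 0.64  0.69  0.06  1.43 -0.7   1.96] F [0.3 0.3 0.5] w 0.0853
tcp box [-28.6  23.9 109.4] errE deg 0.0 errF deg 24.7 tE [-28.6  23.9 109.5] tF [-30.5  17.  126.3]
tipA [ 10.  47. 100.] Blow 111.9 Bxmax -60 lid 0.00 0.00
```

View pics/wrist3.png

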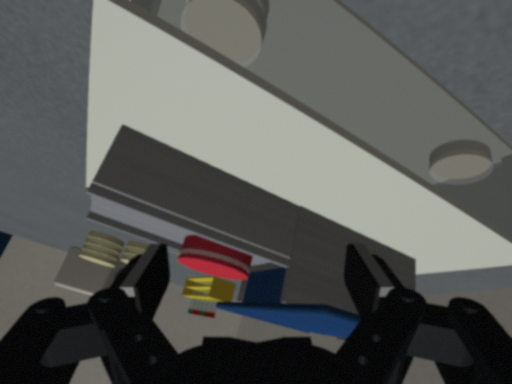

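View pics/top3.png

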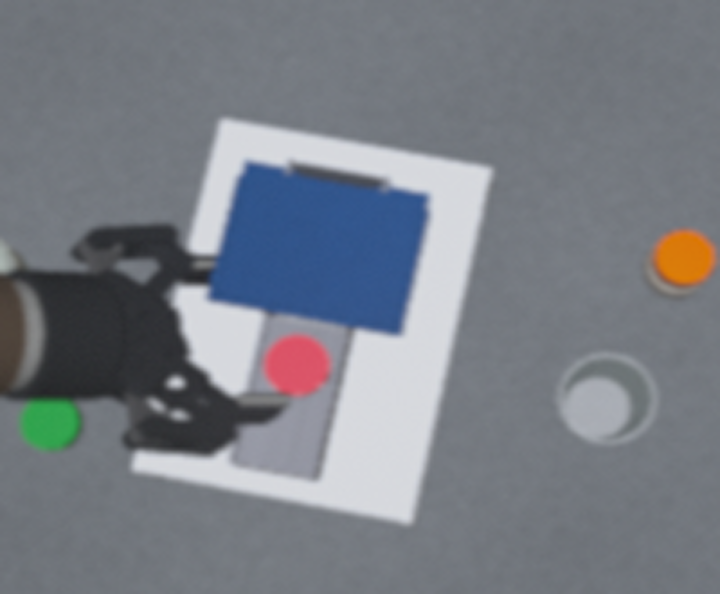

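View pics/side3.png

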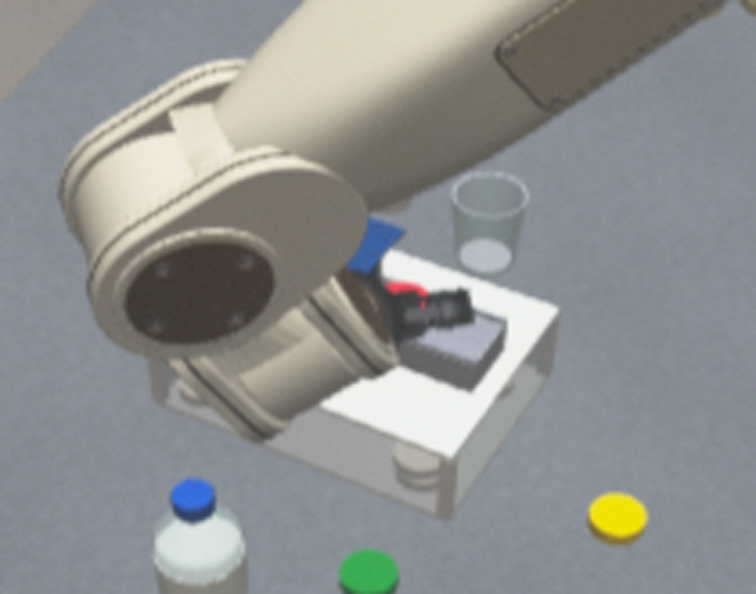

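Lid finger is under the lid's left edge at (215,265) in the top view, and the pusher is behind the dish at (280,403). Lifting, in two halves.

>>> play_rows(plan=[-2.4,-1.4,-1.2,-0.059,0.015,0.038,-2.5,-1.3,-1.3,-0.058,0.015,0.039,-2.5,-1.1,-1.4,-0.059,0.015,0.038,0,0,0,0,0,0])

```text
clock: 4.9
eef_pos: [0.4961, 0.1369, 0.1186]
tool_rot: [0.519, 0.772, -0.21, 0.301]
ft_force: [0.9, 4.8, 0.0]
grip_width: 0.0852
```

```bash
python3 look.py 4 side wrist top
```

```text
clock 5.05 joints [ 0.65  0.53 -0.14  1.16 -0.72  1.93] F [-1.4  5.1 -0.9] w 0.0858
tcp box [-29.6  21.5 117.7] errE deg 12.3 errF deg 12.4 tE [-28.6  23.9 109.5] tF [-30.5  17.  126.3]
tipA [  9.  46. 118.] Blow 111.9 Bxmax -62 lid 0.29 0.36
```

View pics/wrist4.png

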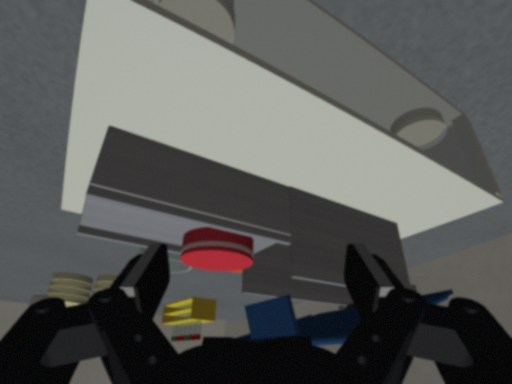

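View pics/top4.png

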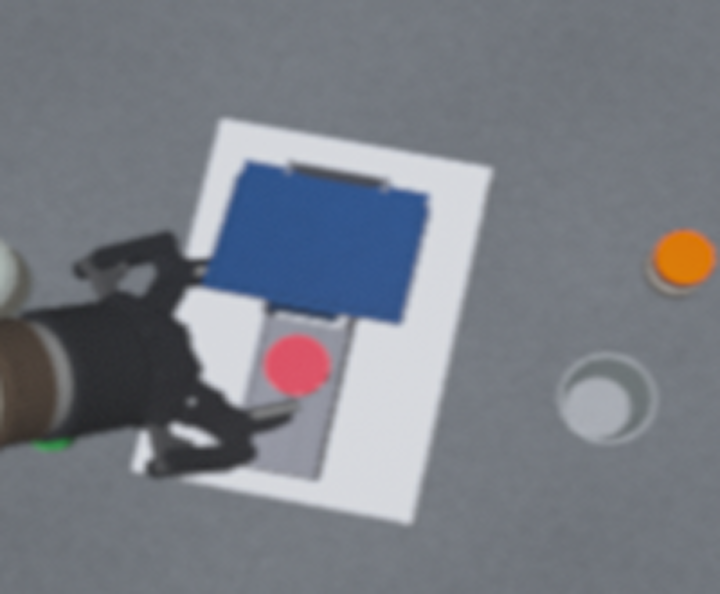

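The lid is up: the dark gap at its front edge (310,312) shows it, and the side force is 5 N. Continuing, with the lid angle measured from depth.

>>> play_rows(plan=[-2.5,-0.9,-1.5,-0.058,0.014,0.039,-2.5,-0.7,-1.5,-0.059,0.015,0.038,-2.5,-0.5,-1.7,-0.058,0.015,0.039,0,0,0,0,0,0])

```text
clock: 5.55
eef_pos: [0.4935, 0.1319, 0.126]
tool_rot: [0.539, 0.762, -0.116, 0.339]
ft_force: [-1.4, 0.7, 0.3]
grip_width: 0.0858
```

```bash
cat > lidm.py <<'E'
from h import *
from plan import *
def meas(c):
    b=c["frame"].astype(int); m=(b[...,0]>80)&(b[...,2]<70)&(b[...,0]-b[...,2]>40)&(c["range_z"]>0); m[:130]=0;m[235:]=0;m[:,:170]=0;m[:,270:]=0
    w=(world(c,np.argwhere(m))*1000-O)@Rb
    w=w[(w[:,0]>-20)&(w[:,0]<80)&(abs(w[:,1])<60)&(w[:,2]>115)]
    s=np.polyfit(w[:,0],w[:,2],1); print("lid angle %.2f"%np.arctan(-s[0]),len(w))
    m=(b[...,2]-b[...,1]>60)&(b[...,2]>120);m[:150]=0;m[260:]=0;m[:,:190]=0;m[:,240:]=0
    if m.sum():
        rc=np.argwhere(m); d=(world(c,rc,.117)*1000-O)@Rb; print("dish px",m.sum(),"centre box",d.mean(0).round(1),"rowcol",rc.mean(0).round(),"depth z",np.median(world(c,rc)[:,2]).round(3), "x range",np.percentile(d[:,0],[1,99]).round(0))
meas(bot.camera("top"))
E
python3 look.py 5 side wrist top; python3 lidm.py
```

```text
clock 5.7 joints [ 0.65  0.38 -0.35  0.87 -0.73  1.89] F [-0.2  0.6 -1.5] w 0.0855
tcp box [-30.5  16.8 125.9] errE deg 24.4 errF deg 0.2 tE [-28.6  23.9 109.5] tF [-30.5  17.  126.3]
tipA [  6.  42. 136.] Blow 110.7 Bxmax -63 lid 0.53 0.59
lid angle 0.46 1897
dish px 270 centre box [-41.9  -0.7 117. ] rowcol [220. 212.] depth z 0.117 x range [-60. -24.]
```

View pics/wrist5.png

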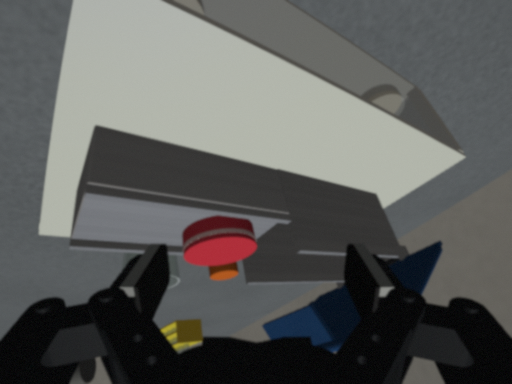

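View pics/top5.png

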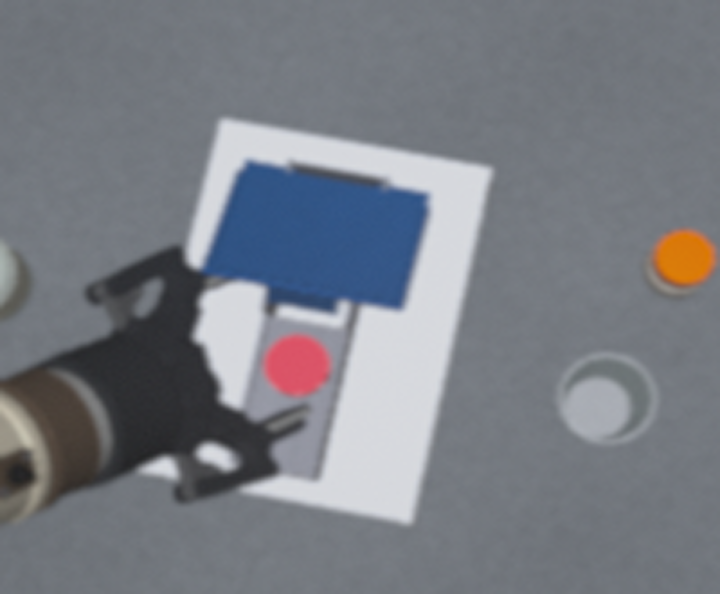

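View pics/side5.png

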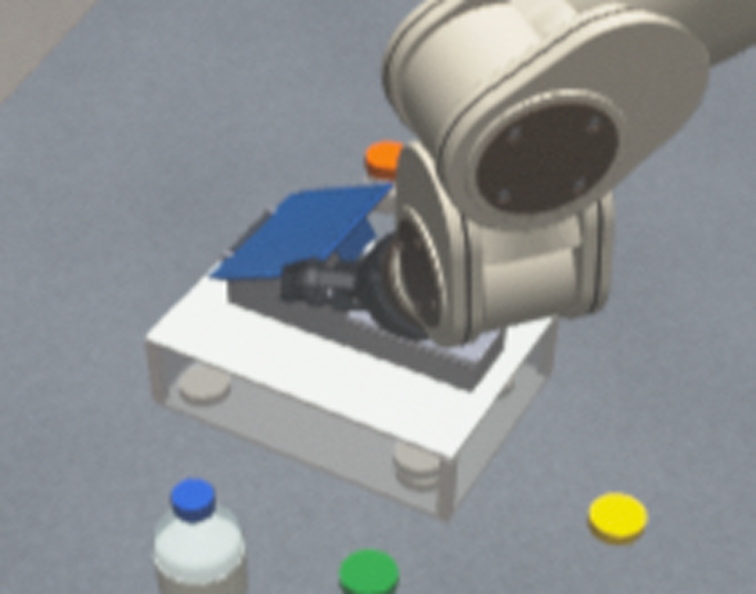

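Run:
```python
from plan import *
from workcell import bot
R,t=pose_box(bot.get_obs())
for x in range(-10,30,4):
    th=.46; 
    for y in (57.5,):
        p=np.array([x,y,129+(78-x)*np.tan(th)-2.5]); print(x,y,((p-t)@R).round(1))
# front edge
for y in range(30,60,6):
    p=np.array([78-90*np.cos(.46),y,129+90*np.sin(.46)-1.5]); print("front",y,((p-t)@R).round(1))
# plan: lower 4 then push
b=B@R.T+t; k=b[:,2]<114; print("B low",b[:,2].min(), "pad edge pts", [ (v@R.T+t).round(0).tolist() for v in np.array([[-11,-42.5,-1.5],[0,-42.5,-1.5],[11,-42.5,-1.5],[-11,-48.6,-1.5],[11,-48.6,-1.5]])])
```

```text
-10 57.5 [ -6.3  47.1 -42. ]
-6 57.5 [ -6.3  50.  -38.6]
-2 57.5 [ -6.3  52.9 -35.2]
2 57.5 [ -6.3  55.8 -31.8]
6 57.5 [ -6.3  58.7 -28.5]
10 57.5 [ -6.2  61.6 -25.1]
14 57.5 [ -6.2  64.5 -21.7]
18 57.5 [ -6.2  67.4 -18.3]
22 57.5 [ -6.2  70.3 -14.9]
26 57.5 [ -6.2  73.2 -11.5]
front 30 [-26.2  37.7 -23.7]
front 36 [-22.   41.  -26.5]
front 42 [-17.8  44.2 -29.3]
front 48 [-13.6  47.4 -32.1]
front 54 [ -9.4  50.7 -34.9]
B low 110.66740238636731 pad edge pts [[-62.0, -13.0, 126.0], [-66.0, -5.0, 119.0], [-69.0, 2.0, 112.0], [-67.0, -16.0, 125.0], [-74.0, -1.0, 111.0]]
```

Run:
```python
from plan import *
from workcell import bot
R,t=pose_box(bot.get_obs())
for v in ([0,5.6,-3.5],[5,0,0],[3,0,0],[0,1,0],[0,0,1]): print(v,(R.T@np.array(v,float)).round(2))
t1=t+[0,5.6,-3.5]
for adv in (0,7,17,27,35,45): 
  d=t1+[adv,0,0]; print(adv,"lid %.2f %.2f"%(lid(A@R.T+d),lid(K@R.T+d)),[int(v) for v in clear(R,d)])
```

```text
[0, 5.6, -3.5] [ 6.17  2.36 -0.01]
[5, 0, 0] [-1.56  4.1   2.4 ]
[3, 0, 0] [-0.94  2.46  1.44]
[0, 1, 0] [ 0.7   0.54 -0.47]
[0, 0, 1] [-0.64  0.19 -0.74]
0 lid 0.44 0.00 [0, 0, 0, 0]
7 lid 0.48 0.54 [0, 0, 0, 0]
17 lid 0.55 0.61 [0, 0, 0, 0]
27 lid 0.65 0.69 [0, 0, 0, 0]
35 lid 0.75 0.92 [0, 0, 0, 0]
45 lid 0.92 1.02 [0, 0, 0, 0]
```

Lower by 3.5 mm, shift left by 5.6 mm, then go forward 6 mm and look.

>>> play_rows(plan=[3.1,1.2,0,0,0,0,3.1,1.2,0,0,0,0,-0.9,2.5,1.4,0,0,0,-0.9,2.5,1.4,0,0,0,0,0,0,0,0,0])

```text
clock: 6.38
eef_pos: [0.5019, 0.1374, 0.123]
tool_rot: [0.54, 0.762, -0.114, 0.34]
ft_force: [-0.2, 1.4, -1.4]
grip_width: 0.0849
```

```bash
python3 look.py 6 wrist top; python3 lidm.py
```

```text
clock 6.47 joints [ 0.65  0.4  -0.33  0.86 -0.73  1.89] F [ 1.3  2.7 -1.3] w 0.0856
tcp box [-24.   23.2 123. ] errE deg 24.6 errF deg 0.0 tE [-28.6  23.9 109.5] tF [-30.5  17.  126.3]
tipA [ 13.  49. 133.] Blow 107.7 Bxmax -56 lid 0.48 0.52
lid angle 0.45 1909
dish px 269 centre box [-41.1  -0.7 117. ] rowcol [220. 212.] depth z 0.117 x range [-58. -23.]
```

View pics/wrist6.png

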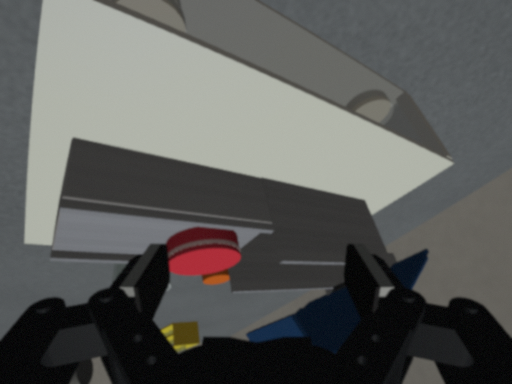

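View pics/top6.png

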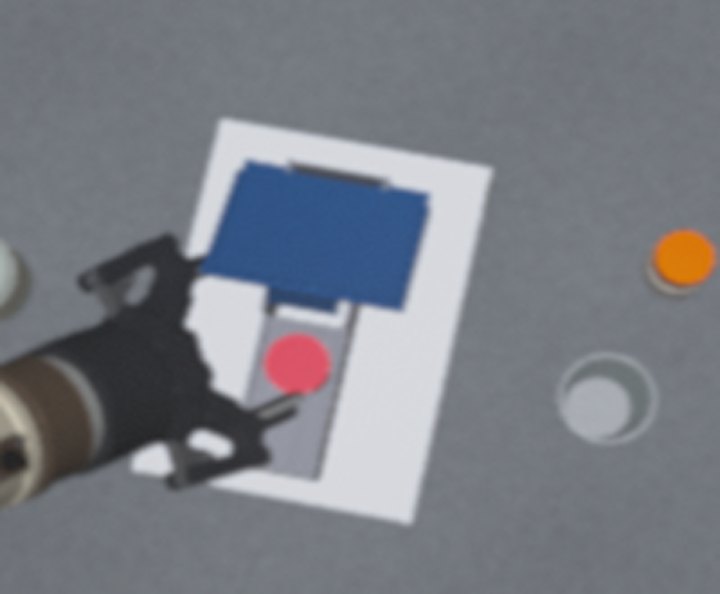

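Pusher is now touching the dish straight behind it: tip at (295,398), dish centre at (298,365), lid 0.45. Pushing 15 mm.

>>> play_rows(plan=[-0.9,2.5,1.4,0,0,0,-0.9,2.5,1.4,0,0,0,-0.9,2.5,1.4,0,0,0,-0.9,2.5,1.4,0,0,0,-0.9,2.5,1.4,0,0,0])

```text
clock: 7.15
eef_pos: [0.5163, 0.1347, 0.1229]
tool_rot: [0.539, 0.762, -0.114, 0.34]
ft_force: [-1.1, 1.7, -0.8]
grip_width: 0.0851
```

```bash
python3 look.py 7 wrist top; python3 lidm.py
```

```text
clock 7.25 joints [ 0.63  0.41 -0.31  0.85 -0.73  1.86] F [ 0.1  1.5 -0.3] w 0.0853
tcp box [ -9.1  23.1 122.9] errE deg 24.6 errF deg 0.1 tE [-28.6  23.9 109.5] tF [-30.5  17.  126.3]
tipA [ 28.  48. 133.] Blow 107.6 Bxmax -41 lid 0.60 0.62
lid angle 0.53 1801
dish px 260 centre box [-26.7  -0.4 117. ] rowcol [213. 213.] depth z 0.117 x range [-44.  -9.]
```

View pics/top7.png

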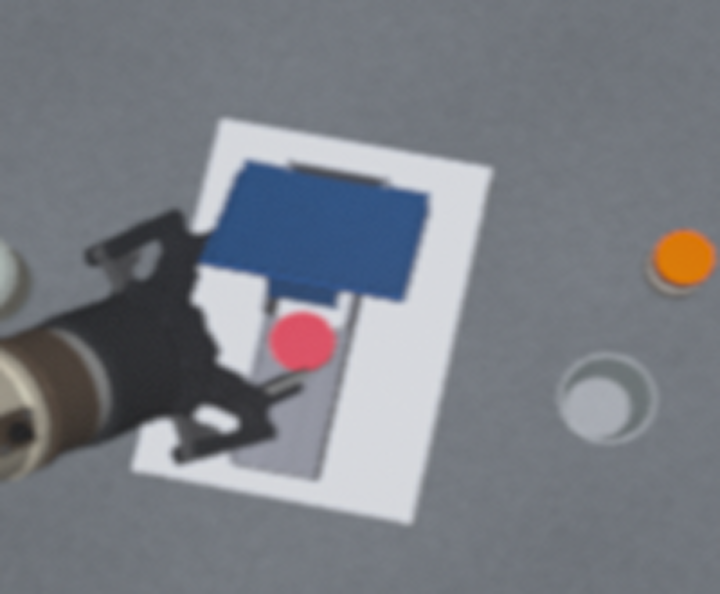

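View pics/wrist7.png

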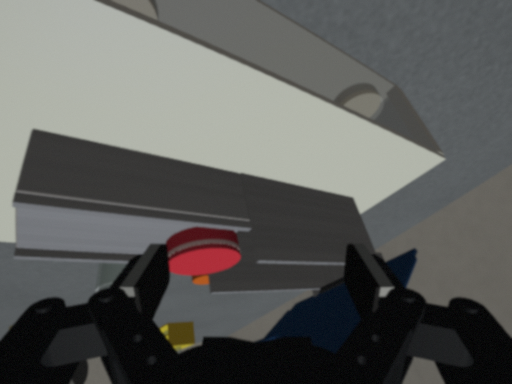

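Dish slides straight (centre x -26.7, y -0.4; lid 0.53). Pushing past the edge.

>>> play_rows(plan=[-0.9,2.5,1.4,0,0,0,-0.9,2.5,1.4,0,0,0,-0.9,2.5,1.4,0,0,0,-0.9,2.5,1.4,0,0,0,-0.9,2.5,1.4,0,0,0,-0.9,2.5,1.4,0,0,0,0,0,0,0,0,0])

```text
clock: 8.18
eef_pos: [0.5343, 0.1321, 0.1229]
tool_rot: [0.54, 0.762, -0.114, 0.34]
ft_force: [0.3, 1.6, -2.2]
grip_width: 0.0856
```

```bash
python3 look.py 8 wrist top side; python3 lidm.py
```

```text
clock 8.32 joints [ 0.61  0.43 -0.28  0.84 -0.73  1.83] F [-0.2  0.1 -1.9] w 0.0859
tcp box [  8.6  23.6 122.9] errE deg 24.6 errF deg 0.1 tE [-28.6  23.9 109.5] tF [-30.5  17.  126.3]
tipA [ 45.  49. 133.] Blow 107.6 Bxmax -23 lid 0.81 0.96
lid angle 0.68 1571
dish px 141 centre box [ -4.6  -5.  117. ] rowcol [203. 218.] depth z 0.056 x range [-14.   5.]
```

View pics/top8.png

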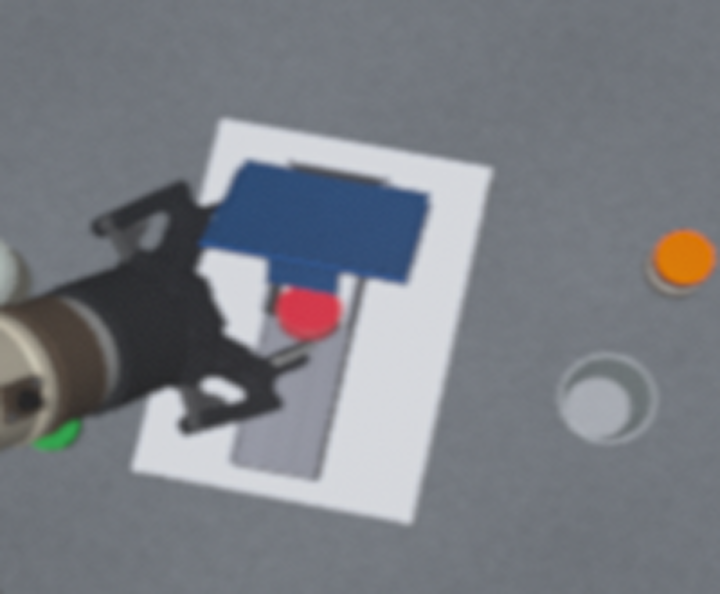

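View pics/wrist8.png

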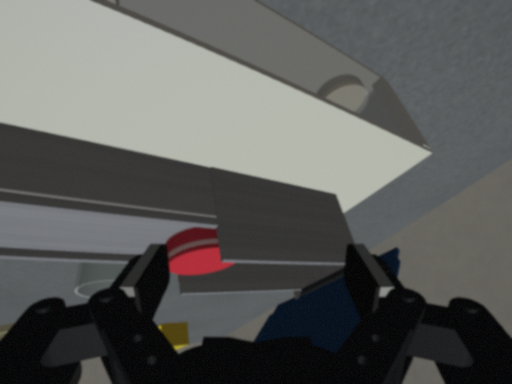

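The dish is tipping in. Looking again.

```bash
python3 look.py 9 top wrist; python3 lidm.py
```

```text
clock 8.47 joints [ 0.61  0.43 -0.28  0.84 -0.73  1.83] F [ 0.6  1.3 -1.1] w 0.0852
tcp box [  8.5  23.6 122.9] errE deg 24.6 errF deg 0.1 tE [-28.6  23.9 109.5] tF [-30.5  17.  126.3]
tipA [ 45.  49. 133.] Blow 107.7 Bxmax -24 lid 0.81 0.96
lid angle 0.68 1565
dish px 131 centre box [ -3.7  -8.4 117. ] rowcol [203. 220.] depth z 0.016 x range [-14.   8.]
```

View pics/top9.png

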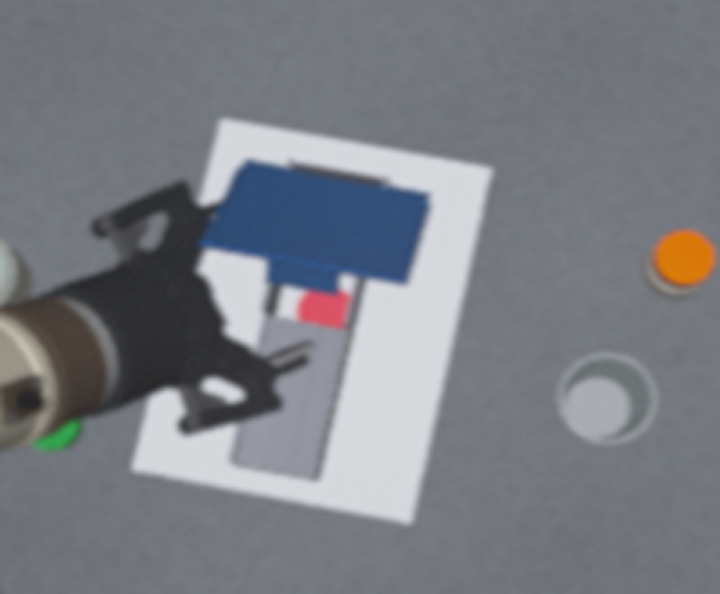

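View pics/wrist9.png

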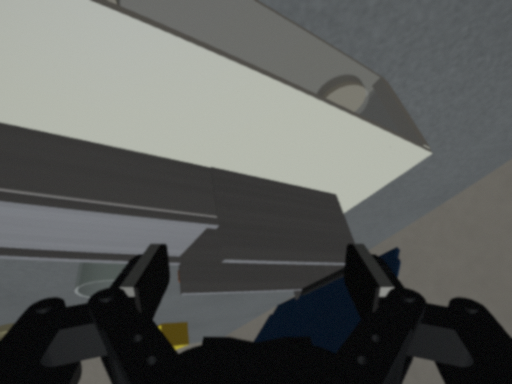

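Dish is inside the box (z about 16 mm, seen through the mouth). I draw the hand straight back, rising slightly, so the lid slides off the finger and shuts.

>>> play_rows(plan=[2.5,-8,-5.5,0,0,0,2.5,-8,-5.5,0,0,0,2.5,-8,-5.5,0,0,0,2.5,-8,-5.5,0,0,0,2.5,-8,-5.5,0,0,0,2.5,-8,-5.5,0,0,0,2.5,-8,-5.5,0,0,0,2.5,-8,-5.5,0,0,0,2.5,-8,-5.5,0,0,0,2.5,-8,-5.5,0,0,0,0,0,0,0,0,0])

```text
clock: 9.9
eef_pos: [0.4352, 0.1494, 0.1325]
tool_rot: [0.539, 0.762, -0.114, 0.34]
ft_force: [-0.3, 0.8, 0.6]
grip_width: 0.0857
```

```bash
python3 look.py 10 top wrist; python3 lidm.py
```

```text
clock 10.0 joints [ 0.77  0.33 -0.4   0.95 -0.73  2.04] F [ 0.  -0.1 -0. ] w 0.0855
tcp box [-91.1  23.7 132.6] errE deg 24.6 errF deg 0.0 tE [-28.6  23.9 109.5] tF [-30.5  17.  126.3]
tipA [-55.  49. 142.] Blow 117.2 Bxmax -123 lid 0.00 0.00
lid angle 0.00 2137
```

View pics/top10.png

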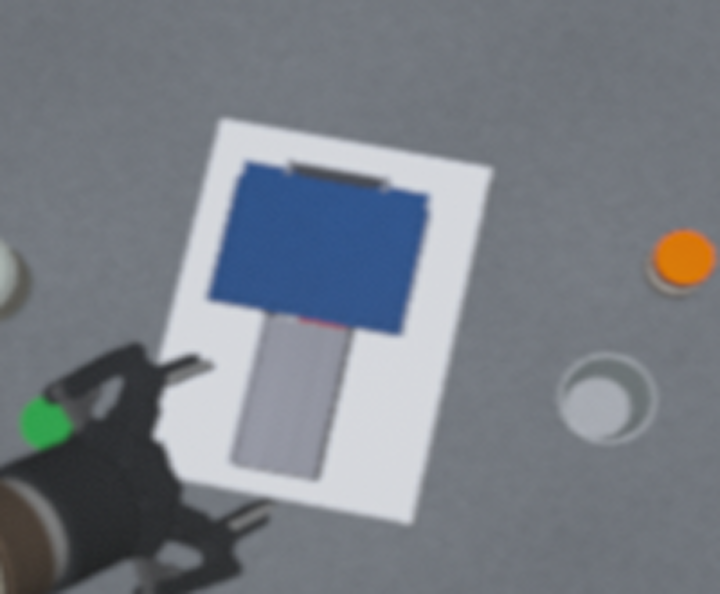

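View pics/wrist10.png

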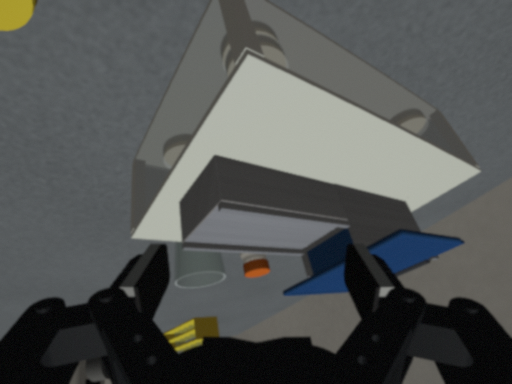

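Lid is shut (0.00 rad) and only a sliver of the dish's red shows below at (325,323). Raising the hand clear, 90 mm up.

>>> play_rows(plan=[-19,5.7,-22,0,0,0,-19,5.7,-22,0,0,0,-19,5.7,-22,0,0,0,0,0,0,0,0,0,0,0,0,0,0,0,0,0,0,0,0,0])

```text
clock: 10.8
eef_pos: [0.4352, 0.1486, 0.2202]
tool_rot: [0.539, 0.762, -0.115, 0.34]
ft_force: [-0.3, 0.3, 0.2]
grip_width: 0.0851
```

```bash
python3 look.py 11 top side; python3 lidm.py
python3 - <<'E'
from h import *
c=bot.camera("top")
for q in ["reagent","pot","beaker"]:
    for r in bot.outline_of(q,"top")[:1]:
        print(q,round(r["p"],2),np.median(world(c,np.argwhere(r["mask"])),0).round(3))
E
```

```text
clock 10.9 joints [ 0.76  0.23 -0.28  1.19 -0.73  2.04] F [ 0.3 -0.6 -0.3] w 0.0853
tcp box [-91.5  23.  220.4] errE deg 24.5 errF deg 0.2 tE [-28.6  23.9 109.5] tF [-30.5  17.  126.3]
tipA [-55.  48. 230.] Blow 205.2 Bxmax -124 lid 0.00 0.00
lid angle 0.00 2135
reagent 0.57 [0.536 0.316 0.081]
pot 0.66 [ 0.564 -0.113  0.054]
beaker 0.9 [ 0.473 -0.072  0.018]
```

View pics/side11.png

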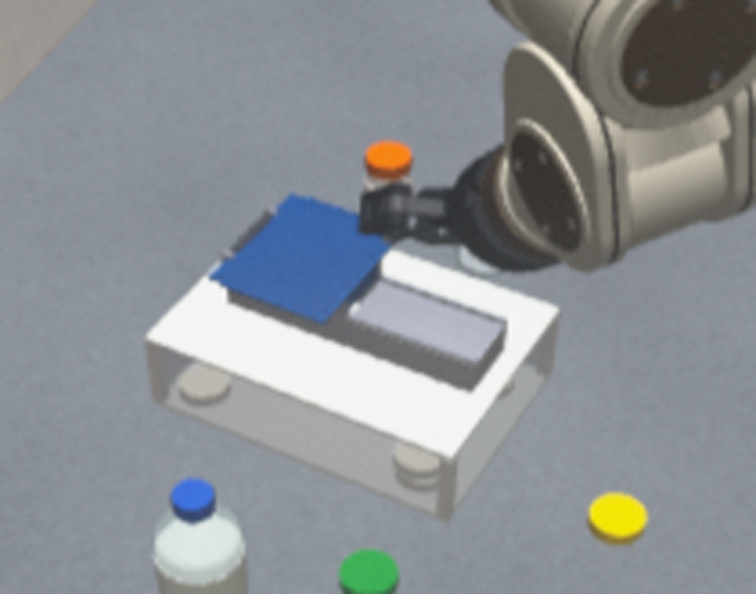

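Chute is empty, the lid is shut, the bystanders have not moved, and the hand is clear. Handing in.

```bash
python3 -c "
from workcell import bot
print(bot.job_done())"
```

```text
the job is handed in; nothing more can be done
None
```

The dish is in the discard box, the lid is shut and the job is handed in at about 11 s; no verdict was reported.

**What I did:** With the tool leaning, I slid one finger under the lid's left side edge and raised the lid to about 0.46 rad. The other finger was lowered behind the dish and pushed it straight along the chute until it tipped in. The lid rose to about 0.68 rad during the push. I then drew the hand back so the lid shut, and lifted it clear.

**Last checks:**
- **Dish:** seen through the mouth at about 16 mm above the table just after it fell. With the lid shut, only a sliver of red showed in one view, so I did not measure it again before handing in.
- **Lid:** 0.00 rad.
- **Robot:** wrist force is near zero and the fingers are about 75 mm or more above the lid and chute.
- **Bystanders:** the bottle, pot and beaker are within 2 mm of where they started.
- **Disagreement:** my model put the lid angle up to about 0.1 rad (finger) or 0.3 rad (knuckle) above what the camera measured, so it is conservative about where the hand lifts the lid.
- **Not checked:** I worked out from the geometry, not from contact data, that the lid rested on the upper part of the finger.

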